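# Turn the sprung jar carousel and hold it

### The job

Turn the sprung carousel on the sideboard by one of its brass posts until the red-lidded jar stands squarely at the brass pointer on the base, and hold the carousel still there: it springs back if let go, so finish while still holding it. Leave all the jars standing in their pockets without handling them, and do not disturb the other ornaments.

Things in the scene. Friction and masses are not known exactly. Their poses are not given: they have to be found in the camera images.
- base: round wooden plinth of the carousel, fixed to the sideboard, 300 mm across, top 20 mm above the surface; origin at the centre of its underside, on the turning axis. Its x axis points from the turning axis to the brass pointer (z up)
- pointer (a point): top centre of the rounded end, 40 mm across, of the brass pointer tab that sticks out of the plinth, 195 mm from the turning axis and 16 mm above the surface, on the side away from the robot; it is the only thing sticking out of the plinth
- front_spot (a point): the point above the plinth's x axis, 90 mm from the turning axis, 36 mm above the surface, where the underside centre of the jar that stands at the pointer lies
- hub (a point): centre of the top face, 36 mm above the surface, of the turntable, a dark wooden disc 290 mm across; its axes turn with it (z up). Six seats 90 mm out, counter-clockwise from its x axis at 0 and 180 deg (fixed ivory candles 48 mm tall) and at 60, 120, 240 and 300 deg (jar pockets: brass rims 10 mm tall, 59 mm across, 2 mm play). Brass finial in the middle, 84 mm tall
- post (a point): top centre of one of six alike upright round brass posts by which the turntable is turned (any will do): 14 mm thick, 64 mm tall, tops 100 mm above the work surface, 125 mm from the turning axis, at 30 (this one), 90, 150, 210, 270 and 330 deg counter-clockwise from the hub's x axis, midway between the seats
- turntable (a joint): angle of the turntable, rad, counter-clockwise from above positive, 0 at rest (its rest direction differs from start to start); it turns up to 2.75 either way. A centring spring of 0.2 N m/rad with little friction (0.02 N m) pulls it back to 0 when let go: 1 to 4 N at a post
- jar_red: a round white lidded jar with a red stripe and a red lid, 48 mm across and 63 mm tall over the little lid knob; loose, standing in a pocket of the turntable; origin at the centre of its underside, z up. The one to bring to the pointer; it may start in any of the four pockets
- jar_blue1: a round white lidded jar with a blue stripe and a blue lid, 48 mm across and 63 mm tall over the little lid knob; loose, standing in a pocket of the turntable; origin at the centre of its underside, z up
- jar_blue2: a round white lidded jar with a blue stripe and a blue lid, 48 mm across and 63 mm tall over the little lid knob; loose, standing in a pocket of the turntable; origin at the centre of its underside, z up
- jar_blue3: a round white lidded jar with a blue stripe and a blue lid, 48 mm across and 63 mm tall over the little lid knob; loose, standing in a pocket of the turntable; origin at the centre of its underside, z up
- snail: grey stone snail ornament, 95 mm long, 68 mm tall, loose beside the carousel; origin at the centre of its underside
- succulent: red artificial succulent in a grey round pot, 80 mm across, 110 mm tall, loose beside the carousel; origin at the centre of its underside
- matchbox: long flat yellow match box, 200 x 38 x 18 mm, loose, lying beside the carousel on its left; origin at the centre of its underside, long along its x axis
- fan_vase: white five-fingered fan vase with red rims, about 170 mm wide and 135 mm tall, loose, to the left; origin at the centre of its underside
- clock: black table clock, 95 mm wide, 75 mm tall, loose, to the right; origin at the centre of its underside

How it is judged:
By the outcome, as a careful person would: the job done as asked, in the order asked, and still so for the second after the job is handed in, while the arm keeps its last pose, push and grip.
It also fails if it takes over 38 s, if anything falls off the work surface, if the arm or the gripper's body presses on something with over 40 N, if the wrist force passes 120 N, or if a joint passes its speed limit or range.

### The arm

A 7-joint arm with a two-finger parallel gripper is mounted at the origin on the work surface. World frame = base frame: x ahead of the robot, y to its left, z up, the work surface at z = 0. Lengths are in m, angles in rad, forces in N, time in s.
With the tool pointing down it reaches from about 0.35 to 0.9 m from the base axis. Payload 8.1 kg.
Tool frame: the origin (TCP) lies midway between the tips of the shut fingers; the grasp point (between the pads) lies 19 mm behind it; z points along the fingers, y is the line along which they close (so a half turn about z gives the same grasp; the last joint's range is limited). The gripper opens to 92 mm and grips with 3 to 60 N. Pads are 19 mm wide; open, the fingers measure 130 mm over their backs; the gripper's body (75 mm by 190 mm) begins 47 mm behind the grasp point.
Start: joints at [-1.435, 0.434, 0.025, 1.573, -0.012, 1.134, -0.075], TCP at [0.148, 0.607, 0.227] pointing down, gripper open.
Joint ranges: [-2.62, 2.62], [-0.44, 2.09], [-1.27, 1.32], [0.08, 2.57], [-1.32, 4.46], [0.12, 2], [-2.74, 2.74]. Speed limits (rad/s): [2.22, 2.22, 3.01, 3.01, 3.14, 3.14, 3.14].

### API

Orientations are given as a rotation vector (axis times angle).
In Python, from cell import arm gives the robot as it stands.
- The arm moves only by the tool carry_out, never from a script. Its arguments are lists of equal length, an entry for each row: "claw": the finger opening in cm, from 0 to 9.18; "delta_pos": the shift along the tool's x, y, z in cm, a list of three; "angular": the turn, a rotation vector about the tool's x, y, z in rad, a list of three. In form: {"claw": [claw, ...], "delta_pos": [[dx, dy, dz], ...], "angular": [[ax, ay, az], ...]}. A call has 1 to 20 rows; each row shifts and turns the commanded pose from where the row before left it, along the tool's axes as they then stand; what a row does not reach is not made up. A row lasts 1/10 s, in which the tool goes at most 50 mm and 8.59 degrees, less where a joint would pass 70% of its speed; a pose out of reach is approached as far as the arm can. A call with a gripper value outside its range is refused whole. The fingers move at their own pace and stop on an object; "force" is the grip in N (left out, the last holds). Time passes only in rows, so rows that do not move let the fingers close. It gives the time, the measured TCP pose, the force, the opening and the grip force at its end, in the units of the state.
- arm.observe(): the state, without advancing time (a new reading comes with each control period).
- arm.get_image(name): name is "side" or "top" or "wrist"; returns a dict with "frame" (420x560x3 uint8, red, green, blue), "mtx" (3x3 intrinsics, pixels), "T" (4x4, takes a point from camera to world coordinates). Camera axes: x right, y down, z forward; pixel columns grow to the right and rows downward; lengths in m; the calibration is good to about 2 mm. The wrist camera is an equidistant fisheye: a pixel r from the principal point sees the ray r / f radians off the axis. A picture is of the moment at which its call begins. There is no depth.
- arm.sign_off(): hands the job in; it is judged then, once.
Trained networks look in a picture, given as the dict that the camera call returned (one of the last four; its "shot" number tells which), for a name from the list of things; names that differ only in an ending like _2 or _b are one class to them, and where a whole thing is asked for, a point or a joint stands for the part that bears it (a point fixed in the world has none). Each returns a list of dicts, best first, with "conf" (0 to 1); they miss things now and then, are a little off and sometimes report something else, mostly with a low value. They report only what shows in the picture. A call takes as long as a camera call.
- arm.look_for(label, picture): "centre" ([column, row] as shares, 0 to 1, of the picture: columns of its width, rows of its height, amid what is visible of it).
- arm.trace(label, picture): "region" (420x560 bool, what is visible of it) and "centre" ([column, row] as shares, 0 to 1, of the picture: columns of its width, rows of its height, amid what is visible of it).
- arm.place_of(label, picture): "centre" ([column, row] as shares, 0 to 1, of the picture: columns of its width, rows of its height: a listed point, or the origin of a listed thing).
The state is a dict: "clock": time; "joints": joint angles; "dq": joint speeds; "joint_efforts": joint torques, N m; "position": TCP position; "ee_rot": TCP orientation; "force": force on the tool from outside, world axes, zero at the start; "ft_torque": the same for the moment, N m; "width": opening from 0.0 (shut) to 1.0 (fully open); "gripper_force": force on a finger pad.
Only numpy, scipy, OpenCV 4.12 (cv2) and the standard library are available. Lean on these libraries where they do the work, as an engineer would, in place of code of your own. Each camera call takes 0.05 s, during which the arm holds its last target. There are 200 camera calls.

## Working session

There is one attempt and no reset: what is moved stays moved. The work goes in short steps, Python scripts to look and compute and a tool call to move; the robot and the scene stay as the last step left them, time stands still between calls to the robot, and variables do not carry over. Pictures are saved under pics/ and viewed, at most 10 in all, crops included, and the job is handed in when it is done.

Besides the shell and the picture viewer there is one more tool, called after "Call:" as name(argument=value, ...) on one line, values as JSON. carry_out: Moves the arm, as the interface text tells. Its arguments: {"type":"object","properties":{"claw":{"type":"array","items":{"type":"number"}},"delta_pos":{"type":"array","items":{"type":"array","items":{"type":"number"}}},"angular":{"type":"array","items":{"type":"array","items":{"type":"number"}}},"force":{"type":"number"}},"required":["claw","delta_pos","angular"]}

```bash
mkdir -p pics; ls; cat > h.py <<'E'
import numpy as np,cv2
from cell import arm
def ray(p,c):
    u,v=c[0]*560,c[1]*420; K=p["mtx"]
    d=np.linalg.inv(K)@[u,v,1]; return p["T"][:3,:3]@d,p["T"][:3,3]
def onz(p,c,z):
    d,o=ray(p,c); return (o+d*(z-o[2])/d[2]).round(4)
def save(p,n): cv2.imwrite(f"pics/{n}.png",p["frame"][:,:,::-1])
E
python3 - <<'E'
from h import *
t=arm.get_image("top");s=arm.get_image("side")
save(t,"t0");save(s,"s0")
print(t["T"].round(3),t["mtx"]);print(s["T"].round(3))
for n,z in [("base",0),("pointer",.016),("front_spot",.036),("hub",.036),("post",.1),("jar_red",.036),("jar_blue1",.036),("snail",0),("succulent",0),("matchbox",0),("fan_vase",0),("clock",0)]:
  for q,p in(("t",t),("s",s)):
    print(n,q,[(round(r["conf"],2),np.round(r["centre"],3).tolist(),onz(p,r["centre"],z).tolist()) for r in arm.place_of(n,p)[:6]])
print(arm.observe())
E
```

```text
pics
[[ 8.000e-03 -9.930e-01  1.150e-01  4.320e-01]
 [-1.000e+00 -9.000e-03 -1.000e-03 -3.000e-03]
 [ 2.000e-03 -1.150e-01 -9.930e-01  1.412e+00]
 [ 0.000e+00  0.000e+00  0.000e+00  1.000e+00]] [[390.08079485   0.         274.26151519]
 [  0.         390.08079485 211.511188  ]
 [  0.           0.           1.        ]]
[[ 0.944 -0.229  0.237  0.262]
 [-0.329 -0.611  0.72  -0.983]
 [-0.02  -0.758 -0.652  0.988]
 [ 0.     0.     0.     1.   ]]
base t [(0.55, [0.451, 0.495], [0.6086, 0.0733, 0.0])]
base s [(0.3, [0.43, 0.564], [0.4687, 0.0339, 0.0])]
pointer t [(0.61, [0.483, 0.407], [0.7426, 0.0087, 0.016])]
pointer s [(0.97, [0.59, 0.523], [0.7304, -0.0048, 0.016])]
front_spot t [(0.42, [0.378, 0.463], [0.652, 0.2183, 0.036])]
front_spot s [(0.46, [0.61, 0.941], [0.5296, -0.5241, 0.036])]
hub t [(0.67, [0.471, 0.536], [0.5434, 0.0311, 0.036]), (0.22, [0.496, 0.592], [0.4614, -0.019, 0.036])]
hub s [(0.85, [0.475, 0.526], [0.5463, 0.0339, 0.036]), (0.24, [0.429, 0.568], [0.458, -0.0092, 0.036])]
post t [(0.85, [0.462, 0.448], [0.6645, 0.0491, 0.1])]
post s [(0.81, [0.549, 0.464], [0.67
[... 1216 characters left out ...]
 0.0])]
{'clock': 1.3, 'joints': array([-1.43463953,  0.4345006 ,  0.02498869,  1.57319319, -0.01165503,
        1.13402783, -0.07511382]), 'dq': array([ 0.00030883, -0.00073083,  0.00174686, -0.00025911,  0.00015242,
        0.00023398, -0.00015732]), 'joint_efforts': array([-7.13838508e-04, -6.67672992e+01,  9.83311571e-01, -3.14812446e+01,
       -6.08124956e-02,  3.27643950e-02,  8.25430698e-05]), 'position': array([0.14781259, 0.60727466, 0.22674395]), 'ee_rot': array([-3.74317284e-01, -3.11917100e+00, -2.81766096e-05]), 'force': array([ 0.36267584,  0.04029747, -0.35337275]), 'ft_torque': array([-0.02402096, -0.0356196 , -0.03072452]), 'gripper_force': 0.0, 'width': 1.0018036662852448}
```

View pictures.

View pics/t0.png

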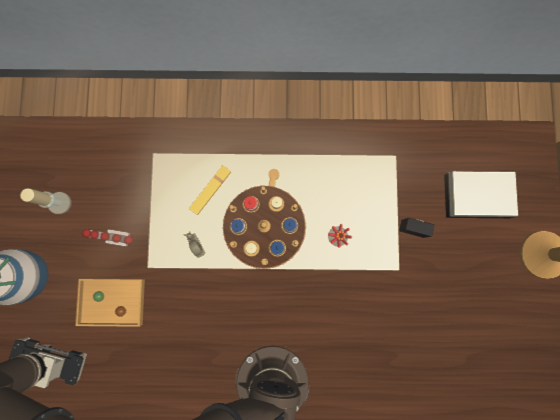

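View pics/s0.png

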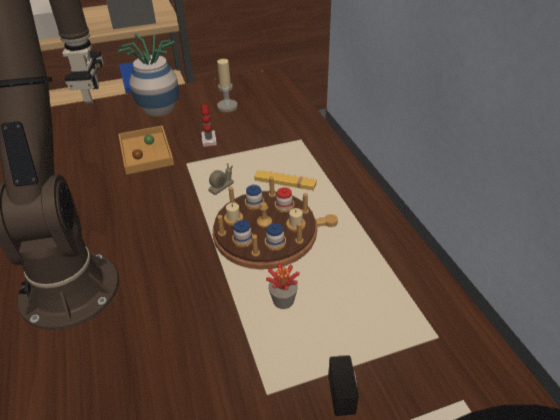

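```bash
cat >> h.py <<'E'
def blobs(p,box):
    x0,y0,x1,y1=box; f=p["frame"][y0:y1,x0:x1]
    hsv=cv2.cvtColor(f,cv2.COLOR_RGB2HSV).astype(int); H,S,V=hsv[...,0],hsv[...,1],hsv[...,2]
    out={}
    for n,m in(("red",((H<6)|(H>174))&(S>150)&(V>110)),("blue",(H>100)&(H<130)&(S>90)&(V>50))):
        k,l,st,c=cv2.connectedComponentsWithStats(m.astype(np.uint8))
        out[n]=[((c[i]+[x0,y0]).round(2).tolist(),int(st[i,4])) for i in range(1,k) if st[i,4]>8]
    return out
E
python3 - <<'E'
from h import *
t=arm.get_image("top");w=arm.get_image("wrist")
s=arm.get_image("side")
print(blobs(t,(215,165,315,275)),blobs(s,(200,170,350,270)))
a=cv2.resize(t["frame"][160:280,210:320],None,fx=5,fy=5,interpolation=3)
cv2.imwrite("pics/tz.png",a[:,:,::-1])
for (c,n) in blobs(t,(215,165,315,275))["red"]+blobs(t,(215,165,315,275))["blue"]:
  print(n,onz(t,((c[0]+.5)/560,(c[1]+.5)/420),.09))
print(w["T"].round(3),w["mtx"])
E
```

```text
{'red': [([249.67, 201.83], 120)], 'blue': [([236.83, 225.13], 100), ([289.53, 224.18], 106), ([276.9, 247.46], 112)]} {'red': [([283.6, 192.63], 116), ([279.4, 265.6], 15), ([289.62, 267.54], 13)], 'blue': [([253.17, 189.96], 96), ([241.39, 225.93], 135), ([274.57, 228.93], 136)]}
120 [0.6167 0.0773 0.09  ]
100 [0.5365 0.1196 0.09  ]
106 [ 0.5413 -0.0593  0.09  ]
112 [ 0.4621 -0.017   0.09  ]
[[ 0.237  0.931  0.278  0.072]
 [ 0.971 -0.227 -0.069  0.625]
 [-0.001  0.287 -0.958  0.384]
 [ 0.     0.     0.     1.   ]] [[325.1922621    0.         282.80508922]
 [  0.         325.1922621  202.22547632]
 [  0.           0.           1.        ]]
```

View pics/tz.png

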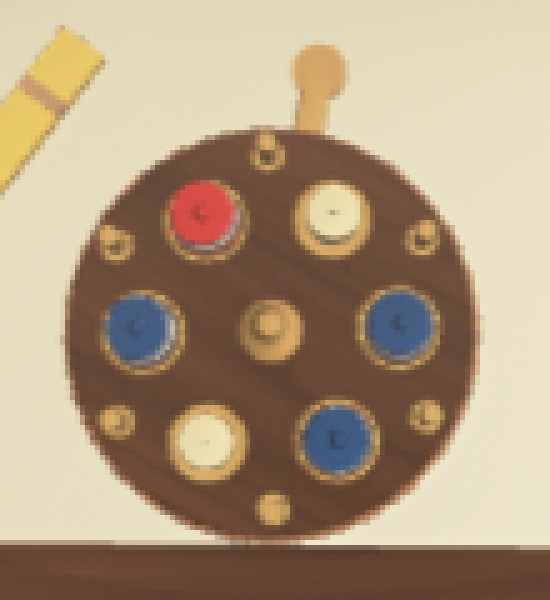

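Call:
carry_out(claw=[5,5,5,5,5,5,5,5,5,5,5,5,5,5,5,5,5,5,5,5], delta_pos=[[-1.98,-2.5,0],[-1.98,-2.5,0],[-1.98,-2.5,0],[-1.98,-2.5,0],[-1.98,-2.5,0],[-1.98,-2.5,0],[-1.98,-2.5,0],[-1.98,-2.5,0],[-1.98,-2.5,0],[-1.98,-2.5,0],[-1.98,-2.5,0],[-1.98,-2.5,0],[-1.98,-2.5,0],[-1.98,-2.5,0],[-1.98,-2.5,0],[-1.98,-2.5,0],[-1.98,-2.5,0],[-1.98,-2.5,0],[-1.98,-2.5,0],[-1.98,-2.5,0]], angular=[[0,0,0],[0,0,0],[0,0,0],[0,0,0],[0,0,0],[0,0,0],[0,0,0],[0,0,0],[0,0,0],[0,0,0],[0,0,0],[0,0,0],[0,0,0],[0,0,0],[0,0,0],[0,0,0],[0,0,0],[0,0,0],[0,0,0],[0,0,0]])

```text
clock: 3.45
position: [0.4148, 0.0266, 0.227]
ee_rot: [0.374, 3.119, 0.001]
force: [0.9, 0.1, 0.5]
width: 0.549
gripper_force: 0.0
```

Call:
carry_out(claw=[5,5,5,5], delta_pos=[[0,0,0],[0,0,0],[0,0,0],[0,0,0]], angular=[[0,0,-0.13],[0,0,-0.13],[0,0,0],[0,0,0]])

```text
clock: 3.85
position: [0.4143, 0.0279, 0.2268]
ee_rot: [-0.027, 3.141, 0.0]
force: [-0.6, -0.0, 0.4]
width: 0.545
gripper_force: 0.0
```

```bash
cat >> h.py <<'E'
def fe(p,u,v,z):
    K=p["mtx"];f=K[0,0];d=np.array([u+.5-K[0,2],v+.5-K[1,2]]);r=np.hypot(*d);t=r/f
    D=p["T"][:3,:3]@np.array([*(d/r*np.sin(t)),np.cos(t)]);o=p["T"][:3,3]
    return (o+D*(z-o[2])/D[2]).round(4)
E
python3 - <<'E'
from h import *
w=arm.get_image("wrist");o=arm.observe()
from scipy.spatial.transform import Rotation as R
print(o["clock"],o["position"],R.from_rotvec(o["ee_rot"]).as_matrix().round(3),o["width"])
save(w,"w1")
for n,z in[("pointer",.016),("hub",.036),("post",.1),("jar_red",.036)]:
  for r in arm.place_of(n,w)[:6]:
    u,v=r["centre"][0]*560-.5,r["centre"][1]*420-.5
    print(n,round(r["conf"],2),round(u),round(v),fe(w,u,v,z))
E
```

```text
3.9 [0.41428044 0.02788817 0.22678962] [[-1.    -0.018  0.   ]
 [-0.018  1.     0.   ]
 [-0.     0.    -1.   ]] 0.5473504320030109
hub 0.81 285 277 [0.5363 0.0328 0.036 ]
jar_red 0.93 320 330 [0.6207 0.0813 0.036 ]
```

View pics/w1.png

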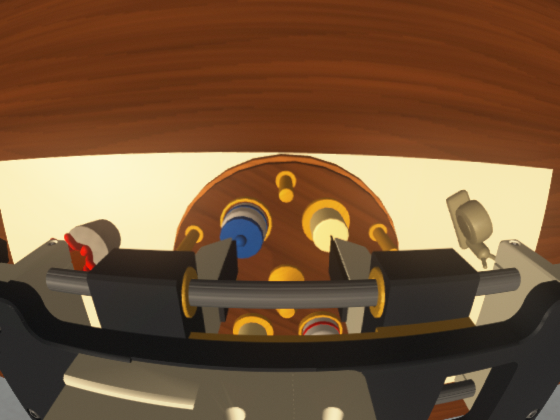

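```bash
python3 - <<'E'
from h import *
w=arm.get_image("wrist");t=arm.get_image("top")
print(fe(w,286,195,.1), fe(w,286,181,.036))
f=lambda x,y,z:onz(t,((210+x/5)/560,(160+y/5)/420),z)
print("post",f(273,509,.1),"ptr",f(319,71,.016),"finial",f(268,324,.12))
for (x,y) in[(266,143),(110,239),(115,420),(425,412),(424,234)]: print(f(x,y,.1))
E
```

```text
[0.4148 0.0305 0.1   ] [0.4166 0.0312 0.036 ]
post [0.4156 0.0255 0.1   ] ptr [ 0.7312 -0.0026  0.016 ] finial [0.5376 0.0297 0.12  ]
[0.663 0.033 0.1  ]
[0.5961 0.1379 0.1   ]
[0.4739 0.132  0.1   ]
[ 0.481  -0.0758  0.1   ]
[ 0.6014 -0.0748  0.1   ]
```

Call:
carry_out(claw=[5,5,5,5,5,5,5,5,5], delta_pos=[[0,0,2],[0,0,2],[0,0,2],[0,0,2],[0,0,2],[0,0,2],[0,0,2],[0,0,1.8],[0,0,0]], angular=[[0,0,0],[0,0,0],[0,0,0],[0,0,0],[0,0,0],[0,0,0],[0,0,0],[0,0,0],[0,0,0]])

```text
clock: 5.1
position: [0.4131, 0.0276, 0.0672]
ee_rot: [0.032, -3.138, 0.002]
force: [-0.9, -0.6, -0.5]
width: 0.544
gripper_force: 0.0
```

Call:
carry_out(claw=[0,0,0,0,0,0,0,0], delta_pos=[[0,0,0],[0,0,0],[0,0,0],[0,0,0],[0,0,0],[0,0,0],[0,0,0],[0,0,0]], angular=[[0,0,0],[0,0,0],[0,0,0],[0,0,0],[0,0,0],[0,0,0],[0,0,0],[0,0,0]], force=12)

```text
clock: 5.9
position: [0.4146, 0.0279, 0.0691]
ee_rot: [-0.033, 3.141, 0.001]
force: [-1.8, 0.3, 6.5]
width: 0.147
gripper_force: 12.0
```

```bash
python3 - <<'E'
from h import *
t=arm.get_image("top");s=arm.get_image("side")
print(blobs(t,(215,165,315,275)))
for c,n in sum(blobs(t,(215,165,315,275)).values(),[]): print(n,onz(t,((c[0]+.5)/560,(c[1]+.5)/420),.09))
a=np.hstack([cv2.resize(q,(400,400),interpolation=3) for q in(t["frame"][160:280,205:325],s["frame"][155:275,200:320])])
cv2.imwrite("pics/g1.png",a[:,:,::-1])
E
```

```text
{'red': [([249.16, 202.29], 111)], 'blue': [([289.5, 223.79], 104), ([236.98, 225.85], 102), ([276.91, 243.51], 35)]}
111 [0.6151 0.079  0.09  ]
104 [ 0.5426 -0.0592  0.09  ]
102 [0.5341 0.1191 0.09  ]
35 [ 0.4754 -0.0169  0.09  ]
```

View pics/g1.png

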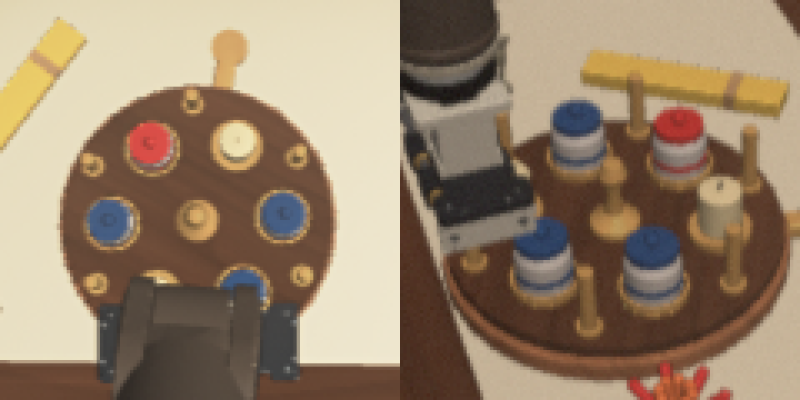

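Call:
carry_out(claw=[0,0,0,0,0,0,0,0,0,0,0,0,0,0,0,0,0,0,0,0], delta_pos=[[-0.007,0.423,0],[-0.007,0.423,0],[-0.007,0.423,0],[-0.007,0.423,0],[-0.007,0.423,0],[-0.007,0.423,0],[-0.007,0.423,0],[-0.007,0.423,0],[-0.007,0.423,0],[-0.007,0.423,0],[-0.007,0.423,0],[-0.007,0.423,0],[-0.007,0.423,0],[-0.007,0.423,0],[-0.007,0.423,0],[-0.007,0.423,0],[-0.007,0.423,0],[-0.007,0.423,0],[-0.007,0.423,0],[0,0,0]], angular=[[0,0,0.034],[0,0,0.034],[0,0,0.034],[0,0,0.034],[0,0,0.034],[0,0,0.034],[0,0,0.034],[0,0,0.034],[0,0,0.034],[0,0,0.034],[0,0,0.034],[0,0,0.034],[0,0,0.034],[0,0,0.034],[0,0,0.034],[0,0,0.034],[0,0,0.034],[0,0,0.034],[0,0,0.034],[0,0,0]], force=12)

```text
clock: 8.0
position: [0.4363, 0.1049, 0.0689]
ee_rot: [-0.964, -2.987, -0.001]
force: [-8.1, 3.7, 15.7]
width: 0.15
gripper_force: 12.0
```

```bash
cat > m.py <<'E'
from h import *
import sys
t=arm.get_image("top");s=arm.get_image("side");o=arm.observe()
print(o["position"],o["force"],o["width"],o["clock"])
for q,b in((t,(215,165,320,275)),(s,(190,165,350,265))):
  for n,L in blobs(q,b).items():
    for c,k in L: print(n,k,c,onz(q,((c[0]+.5)/560,(c[1]+.5)/420),.09))
a=np.hstack([cv2.resize(q,(400,400),interpolation=3) for q in(t["frame"][160:280,205:325],s["frame"][155:275,220:340])])
cv2.imwrite(f"pics/{sys.argv[1]}.png",a[:,:,::-1])
E
python3 m.py g2
```

```text
[0.43612888 0.10450901 0.06890898] [-7.63912955  4.59820087 14.77370229] 0.14803154182139103 8.1
red 116 [265.51, 198.34] [0.6293 0.0233 0.09  ]
blue 100 [241.74, 209.8] [0.5891 0.1039 0.09  ]
blue 107 [284.94, 239.72] [ 0.4884 -0.044   0.09  ]
blue 100 [261.33, 250.89] [0.4502 0.0354 0.09  ]
red 136 [294.13, 202.26] [0.629  0.0209 0.09  ]
blue 100 [272.03, 189.04] [0.5897 0.0992 0.09  ]
blue 122 [231.42, 214.51] [0.4507 0.0323 0.09  ]
blue 144 [253.51, 229.96] [ 0.4896 -0.0479  0.09  ]
```

View pics/g2.png

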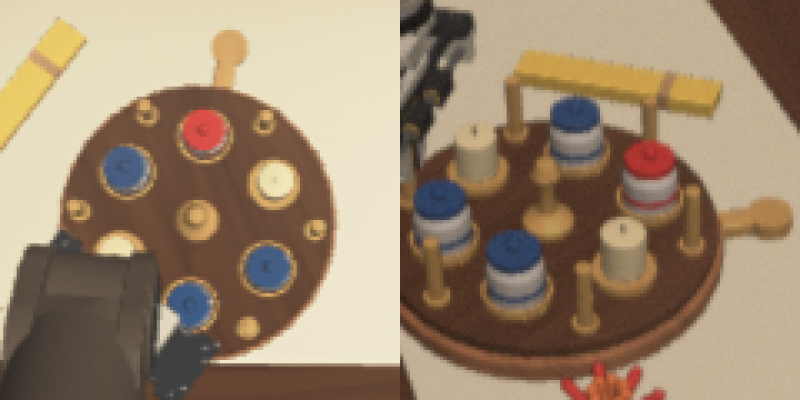

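```bash
cat > ptr.py <<'E'
from h import *
t=arm.get_image("top");s=arm.get_image("side")
X,Y=np.meshgrid(np.arange(.66,.78,.0005),np.arange(-.06,.06,.0005))
for nm,p,C in(("t",t,(.5393,.0297)),("s",s,(.5397,.0262))):
    W=np.stack([X,Y,np.full_like(X,.016)],-1)
    q=(W-p["T"][:3,3])@p["T"][:3,:3]@p["mtx"].T; u=(q[...,0]/q[...,2]-.5).astype(np.float32);v=(q[...,1]/q[...,2]-.5).astype(np.float32)
    im=cv2.remap(p["frame"],u,v,1); h=cv2.cvtColor(im,cv2.COLOR_RGB2HSV)
    R=np.hypot(X-.5395,Y-.029)
    m=(h[...,1]>85)&(h[...,0]<25)&(h[...,2]>120)&(R>.16)
    k,l,st,c=cv2.connectedComponentsWithStats(m.astype(np.uint8)); i=1+np.argmax(st[1:,4]); m=l==i
    mh=m&(R>.176)
    (cx,cy),r=cv2.minEnclosingCircle(np.argwhere(mh)[:,::-1].astype(np.float32))
    ce=(.66+cx*.0005,-.06+cy*.0005)
    for nn,xy in(("cen",(X[m].mean(),Y[m].mean())),("circ",ce),("disc",(X[mh].mean(),Y[mh].mean()))):
        print(nm,nn,np.round(xy,4),round(r*.0005,4),m.sum(),np.degrees(np.arctan2(xy[1]-C[1],xy[0]-C[0])).round(2),np.hypot(xy[1]-C[1],xy[0]-C[0]).round(4))
# base disc top centre via dark turntable outline not needed
E
python3 ptr.py
```

```text
t cen [ 0.7254 -0.0022] 0.0208 6362 -9.71 0.1888
t circ [ 0.7304 -0.0034] 0.0208 6362 -9.82 0.1939
t disc [ 0.731  -0.0031] 0.0208 6362 -9.71 0.1945
s cen [ 0.7247 -0.007 ] 0.0284 9620 -10.18 0.1879
s circ [ 0.7305 -0.0087] 0.0284 9620 -10.37 0.1939
s disc [ 0.7312 -0.0078] 0.0284 9620 -10.06 0.1945
```

Call:
carry_out(claw=[0,0,0,0,0], delta_pos=[[0.1,0,0],[0.1,0,0],[0.1,0,0],[0,0,0],[0,0,0]], angular=[[0,0,0],[0,0,0],[0,0,0],[0,0,0],[0,0,0]])

```text
clock: 8.7
position: [0.4361, 0.1047, 0.069]
ee_rot: [0.966, 2.988, 0.001]
force: [2.7, -4.1, 3.3]
width: 0.145
gripper_force: 12.0
```

Call:
carry_out(claw=[0,0,0,0,0,0,0], delta_pos=[[-0.002,0.25,0],[-0.002,0.25,0],[-0.002,0.25,0],[-0.002,0.25,0],[-0.002,0.25,0],[0,0,0],[0,0,0]], angular=[[0,0,0.0196],[0,0,0.0196],[0,0,0.0196],[0,0,0.0196],[0,0,0.0196],[0,0,0],[0,0,0]])

```text
clock: 9.4
position: [0.4438, 0.1149, 0.069]
ee_rot: [1.112, 2.937, 0.001]
force: [1.9, -3.0, 7.6]
width: 0.149
gripper_force: 12.0
```

```bash
python3 m.py g3; python3 ptr.py|grep disc
```

```text
[0.4437347 0.1147974 0.0689563] [ 1.57290951 -3.51840306  6.55901734] 0.1472328470724011 9.5
red 114 [268.02, 198.54] [0.6287 0.0147 0.09  ]
blue 100 [243.25, 207.61] [0.5966 0.0989 0.09  ]
blue 110 [283.26, 241.74] [ 0.4816 -0.0383  0.09  ]
blue 105 [258.55, 250.5] [0.4514 0.0448 0.09  ]
red 141 [295.04, 204.25] [0.6284 0.0119 0.09  ]
blue 93 [275.0, 189.55] [0.597  0.0939 0.09  ]
blue 123 [230.97, 212.46] [0.4517 0.041  0.09  ]
blue 144 [250.42, 229.17] [ 0.4828 -0.0421  0.09  ]
t disc [ 0.731  -0.0031] 0.0208 6359 -9.71 0.1945
s disc [ 0.7311 -0.0078] 0.0285 9623 -10.06 0.1944
```

View pics/g3.png

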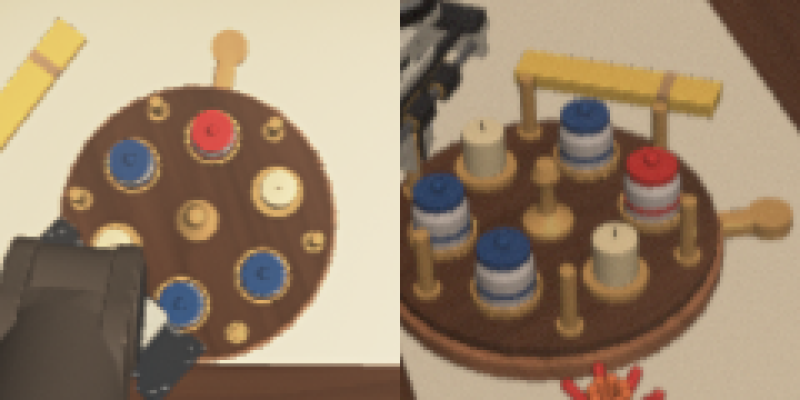

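```bash
python3 -c "
from cell import arm
print(arm.sign_off())"
```

```text
the job is handed in; nothing more can be done
None
```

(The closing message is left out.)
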